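Photograph the core under the stereo microscope

ROBOT

A 6-joint arm with a two-finger parallel gripper is mounted at the origin on the work surface. World frame = base frame: x ahead of the robot, y to its left, z up, the work surface at z = 0. Lengths are in m, angles in rad, forces in N, time in s.
With the tool pointing down it reaches from about 0.35 to 0.95 m from the base axis. Payload 17.4 kg.
Tool frame: the origin (TCP) lies midway between the tips of the shut fingers; the grasp point (between the pads) lies 19 mm behind it; z points along the fingers, y is the direction in which the jaws open and shut (so a half turn about z gives the same grasp; the last joint's range is limited). The gripper opens to 93 mm and grips with 3 to 60 N. Pads are 15 mm wide; open, the fingers measure 128 mm over their backs; the gripper's body (75 mm by 188 mm) begins 65 mm behind the grasp point.
Start: joints at [-0.038, 0.116, 1.442, -0, 1.584, -0.038], TCP at [0.675, -0, 0.196] pointing down, gripper open.
Joint ranges: [-2.83, 2.83], [-0.83, 2.19], [0.07, 2.5], [-1.14, 4.28], [0.01, 3], [-2.97, 2.97]. Speed limits (rad/s): [1.89, 1.89, 2.22, 3.14, 3.14, 3.14].

INTERFACE

Orientations are given as a unit quaternion [x, y, z, w].
In Python, from workcell import * gives the robot as it stands. Calls block until the motion is done:
- move_ptp(position, orientation): joint-space move of the TCP to a pose.
- line_to(position, vel=0.15, attitude=None, contact_N=None): straight line of the TCP; attitude=None keeps the orientation; vel is the mean speed in m/s. With contact_N (N) it stops when the force on the tool has changed by that much, and returns True; else False.
- movej(angles): joint-space move.
- gripper_to(opening, newtons=None): opening from 0.0 (shut) to 1.0 (fully open); newtons is the grip in N (None keeps the last); returns when the fingers have stopped.
- pause(seconds).
- solve_ik(position, orientation): joint angles nearest the present ones, or None.
- read_state(): the state.
- capture(name): name is "scene" or "side" or "wrist"; returns the picture (420x560x3 uint8, blue, green, red); there is no depth.
- get_calibration(name): a dict with "fovy" (degrees; the focal length in pixels is half the picture's height over the tangent of half this angle, whatever the lens; pixels are square), "cx", "cy" (the principal point, pixels), "dist" ([k1, k2, p1, p2, k3] as OpenCV has them; the pictures are not rectified), "eye" and "rotation" of the camera in the world. Camera axes: x right, y down, z forward; pixel columns grow to the right and rows downward; lengths in m; the calibration is good to about 2 mm. A picture is of the moment at which its call begins: read the wrist's pose just before it. get_calibration takes no time and is no camera call; for the wrist camera it gives the pose at the moment of the call.
A pose or a line that the arm cannot do raises IKError and nothing moves.
- finish_job(): hands the job in, once; it reports no verdict.
The state is a dict: "clock": time; "joint_pos": joint angles; "qvel": joint speeds; "tau": joint torques, N m; "tool_pos": TCP position; "ee_rot": TCP orientation; "ft_force": force on the tool from outside, world axes, zero at the start; "ft_torque": the same for the moment, N m; "finger_gap": opening from 0.0 (shut) to 1.0 (fully open).
Only numpy, scipy, OpenCV 4.12 (cv2) and the standard library are available. Lean on these libraries where they do the work, as an engineer would, in place of code of your own. Each camera call takes 0.05 s, during which the arm holds its last target. There are 200 camera calls.

TASK

Using only the closed fingertips, switch the microscope lamp on by pressing the raised end of the paddle rocker on the lamp box, then press the big round release button on the camera pad fully in and let it spring back to take the picture, and then switch the lamp off again by pressing the other end of the rocker. Never press the release while the lamp is off, do not press the square keys beside it, and do not lift, carry or shove the lamp box, the camera pad or anything else on the bench.

Things in the scene. Friction and masses are not known exactly. Their poses are not given: they have to be found in the camera images.
- lamp_box: white lamp power box standing loose on rubber feet, 130 mm (its x) x 110 mm (its y) x 55 mm high, 0.6 to 1.2 kg; origin at the centre of its underside, z up; a black paddle rocker sits in the middle of its top, the paddle's length along the box's x axis
- rocker (a joint): rocker angle, rad, about the lamp box's y axis: 0 = lamp off (+x end raised), 0.5 = lamp on (+x end down, -x end raised). Stiff hinge at the middle, 63 mm above the bench: stays where left, push it to its stop (2 to 3 N at 22 mm from the hinge; that spot sinks 10 mm). Black paddle 66 x 32 x 6 mm; its halves form a shallow V, so the pressed half lies nearly level
- rocker_on_end (a point): point on the upper face of the paddle, on its centre line, 22 mm from the pivot towards the +x end: press down here to switch on; moves with the paddle (about 75 mm above the bench when raised, 65 mm when down). A small raised rib crosses the paddle near this end
- rocker_off_end (a point): the same point on the -x half of the paddle: press down here to switch off; about 65 mm above the bench while the lamp is off, 75 mm while it is on
- camera_pad: white camera control pad standing loose on rubber feet, 100 mm (its x) x 180 mm (its y) x 32 mm high, 0.45 to 0.75 kg; origin at the centre of its underside, z up; three black controls in a row along its y axis: the round release button at y = +50 mm, square keys at y = -8 mm and y = -56 mm
- release (a joint): how far the round release button is pressed in, m: 0 = out, 0.006 = fully in; spring return, 1.5 N to start and 5 N at the end of travel
- release_top (a point): centre of the top of the round release button, 32 mm diameter, standing 14 mm proud of the pad (46 mm above the bench) when out; moves with the button
- key_a (a joint): travel of the middle square key, m: 0 = out, 0.005 = in; not to be pressed
- key_b (a joint): travel of the end square key, m: 0 = out, 0.005 = in; not to be pressed
- key_a_top (a point): centre of the top of the middle square key, 24 mm x 24 mm, 8 mm proud of the pad
- key_b_top (a point): centre of the top of the end square key, 24 mm x 24 mm, 8 mm proud of the pad
- microscope: white stereo microscope, fixed to the bench to the robot's left, base 220 mm (x) x 170 mm (y) x 30 mm, 370 mm tall overall; origin at the centre of its underside; not to be touched
- half_core: sawn half of a drill core, 46 mm x 120 mm x 24 mm, lying on the microscope's base; origin at the centre of its underside; to be left alone
- core_piece_mid (a point): centre of a loose upright piece of grey drill core, 47 mm diameter, 70 mm tall; to be left alone
- dropper_mid (a point): centre of a loose amber dropper bottle, 36 mm diameter, 85 mm tall; to be left alone
- notebook: closed field notebook with orange covers lying on the bench, 210 mm (x) x 150 mm (y) x 18 mm; origin at the centre of its underside; to be left alone
There are look-alikes about, which are no part of the job. What is shaped like the camera_pad but green is not meant. What is shaped like the lamp_box but pink is not meant.

How it is judged:
By the outcome, as a careful person would: the job done as asked, in the order asked, and still so for the second after the job is handed in, with the robot touching nothing.
It also fails if it takes over 48 s, if anything falls off the work surface, if the arm or the gripper's body presses on something with over 40 N, if the wrist force passes 120 N, or if a joint passes its speed limit or range.

## Working session

There is one attempt and no reset: what is moved stays moved. The work goes in short steps, each a Python script; the robot and the scene stay as the last script left them, time stands still between calls to the robot, and variables do not carry over. Pictures are saved under pics/ and viewed, about 8 in all and at most 12, crops included, and the job is handed in when it is done.

```bash
mkdir -p pics; python3 - <<'E'
from workcell import *
import cv2,numpy as np
a=capture("scene");b=capture("side")
cv2.imwrite("pics/scene.png",a);cv2.imwrite("pics/side.png",b)
for n in("scene","side","wrist"):print(n,get_calibration(n))
s=read_state();print(s["clock"],s["tool_pos"],s["ee_rot"],s["ft_force"])
E
```

```text
scene {'fovy': 54.52961338162316, 'cx': 278.61320887945266, 'cy': 206.9821366151134, 'dist': array([-0.04256776,  0.        ,  0.        ,  0.        ,  0.        ]), 'eye': array([1.02809761, 0.94460496, 1.01262332]), 'rotation': array([ 0.21023675,  0.88695661, -0.39727666, -0.10620613])}
side {'fovy': 47.69627191850866, 'cx': 286.11553856155814, 'cy': 214.6241681001125, 'dist': array([-0.11048549,  0.        ,  0.        ,  0.        ,  0.        ]), 'eye': array([ 0.10876147, -0.90210856,  0.85231069]), 'rotation': array([ 0.87821674, -0.18348741,  0.08307549, -0.43378127])}
wrist {'fovy': 65.1836534375707, 'cx': 279.33918810064483, 'cy': 212.24426018000602, 'dist': array([-0.05321816,  0.        ,  0.        ,  0.        ,  0.        ]), 'eye': array([0.6750829 , 0.0854877 , 0.38292989]), 'rotation': array([ 9.88268558e-01, -3.48443472e-04, -7.50489070e-04,  1.52723846e-01])}
0.1 [ 6.74808331e-01 -1.71293657e-05  1.95633538e-01] [ 7.07115252e-01  7.07098150e-01 -3.34618279e-04 -3.37954591e-04] [-0.46243701 -1.23144504 -0.43609383]
```

View pics/scene.png

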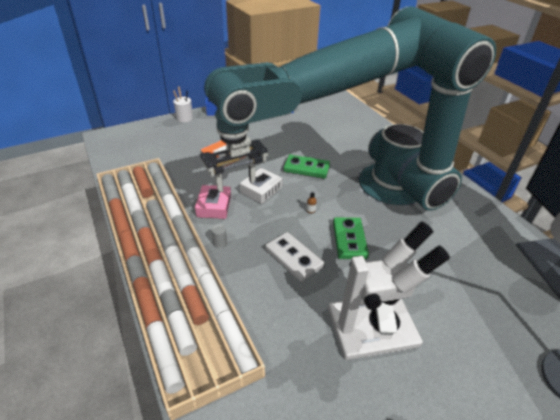

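View pics/side.png

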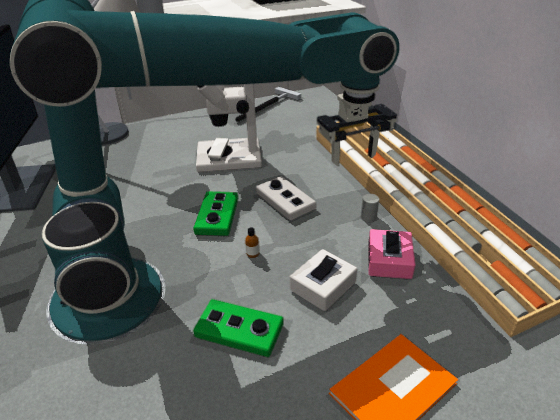

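Scene: the white lamp box is at (261,183), with a pink look-alike at (213,201). The white pad is at (294,254), with green look-alikes at (306,166) and (349,237). In the side view the white box is at (323,278) and the white pad at (285,197). The task's objects are the white ones. Next I'll get coarse positions and enlarged crops.

```bash
cat > h.py <<'E'
from workcell import *
import cv2,numpy as np
from scipy.spatial.transform import Rotation as R
def rays(cal,px):
    f=210/np.tan(np.radians(cal["fovy"])/2)
    K=np.array([[f,0,cal["cx"]],[0,f,cal["cy"]],[0,0,1]])
    u=cv2.undistortPoints(np.array(px,float).reshape(-1,1,2),K,cal["dist"])[:,0]
    return R.from_quat(cal["rotation"]).apply(np.c_[u,np.ones(len(u))])
def onplane(cal,px,z):
    d=rays(cal,px);return cal["eye"]+d*((z-cal["eye"][2])/d[:,2])[:,None]
def project(cal,P):
    f=210/np.tan(np.radians(cal["fovy"])/2)
    K=np.array([[f,0,cal["cx"]],[0,f,cal["cy"]],[0,0,1]])
    r=R.from_quat(cal["rotation"]).inv()
    return cv2.projectPoints(np.array(P,float).reshape(-1,1,3),r.as_rotvec(),-r.apply(cal["eye"]),K,cal["dist"])[0][:,0]
def down(yaw): # tool z down, tool y at angle yaw from world x... start pose = quat with yaw 0
    return (R.from_euler("z",yaw)*R.from_quat([.70710678,.70710678,0,0])).as_quat()
E
python3 - <<'E'
from h import *
np.set_printoptions(precision=4,suppress=True)
for n,box,pads in(("scene",(261,180),[(283,242),(293,251),(305,261)]),("side",(323,267),[(276,185),(287,193),(298,201)])):
    c=get_calibration(n);print(n,onplane(c,[box],.066),onplane(c,pads,.042))
a=cv2.imread("pics/scene.png");b=cv2.imread("pics/side.png")
q=lambda i,x,y,w,h:cv2.resize(i[y:y+h,x:x+w],(400,300),interpolation=cv2.INTER_CUBIC)
cv2.imwrite("pics/crops.png",np.vstack([np.hstack([q(a,221,150,80,60),q(a,254,222,80,60)]),np.hstack([q(b,275,240,100,75),q(b,235,165,100,75)])]))
E
```

```text
scene [[ 0.5091 -0.1661  0.066 ]] [[0.5732 0.1372 0.042 ]
 [0.5629 0.1866 0.042 ]
 [0.5493 0.2403 0.042 ]]
side [[ 0.5016 -0.1824  0.066 ]] [[0.5444 0.2183 0.042 ]
 [0.5581 0.1655 0.042 ]
 [0.5712 0.1152 0.042 ]]
```

View pics/crops.png

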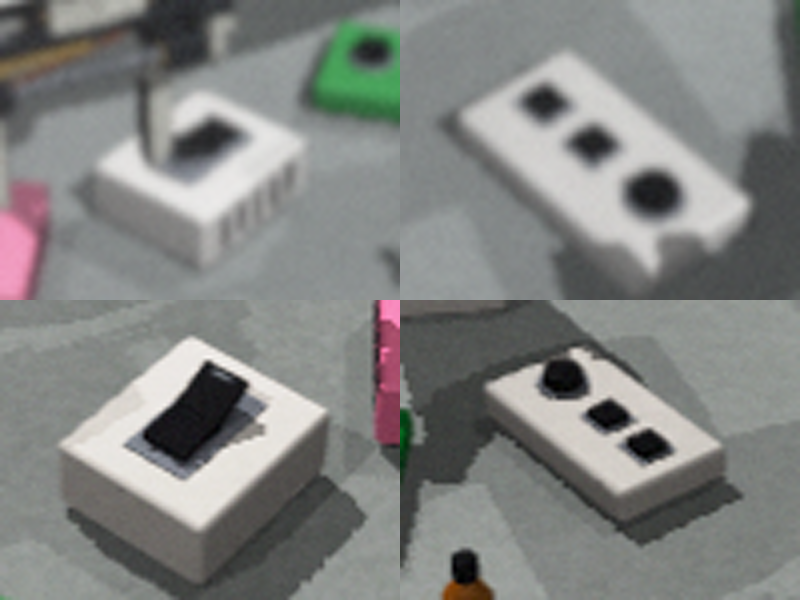

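The crops confirm the targets. The white box's black paddle has its ribbed end raised, toward upper right in the side view. On the white pad the round release is at side (276,185) and the two square keys are at (287,193) and (298,201). I'll shut the gripper and look from above with the wrist camera.

```bash
python3 - <<'E'
from h import *
np.set_printoptions(precision=4,suppress=True)
c=get_calibration("side");print("scope base",onplane(c,[(197,170),(203,145),(262,165)],.0))
gripper_to(0.0)
for n,p in(("box",(.505,-.16,.22)),("pad",(.56,.18,.22))):
    move_ptp(p,down(0));pause(.2)
    c=get_calibration("wrist");im=capture("wrist");np.save(f"pics/{n}.npy",c,allow_pickle=True)
    cv2.imwrite(f"pics/w_{n}.png",im);s=read_state();print(s["clock"],s["tool_pos"],s["joint_pos"])
E
python3 -c "
import cv2,numpy as np
cv2.imwrite('pics/w.png',cv2.resize(np.vstack([cv2.imread('pics/w_box.png')]),(800,600)))
cv2.imwrite('pics/w2.png',cv2.resize(np.vstack([cv2.imread('pics/w_pad.png')]),(800,600)))"
```

```text
scope base [[0.3576 0.4715 0.    ]
 [0.4219 0.6313 0.    ]
 [0.5696 0.4091 0.    ]]
2.7333 [ 0.5056 -0.1594  0.2196] [-0.3535 -0.2067  1.7161  0.0001  1.633  -0.3548]
4.2833 [0.5602 0.1792 0.2201] [ 0.2663 -0.0784  1.6003 -0.      1.6194  0.2674]
```

View pics/w.png

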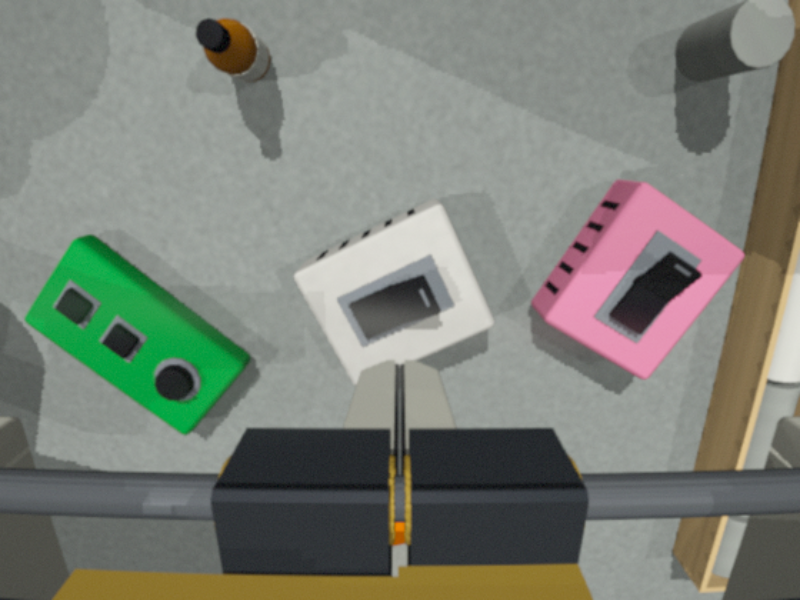

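View pics/w2.png

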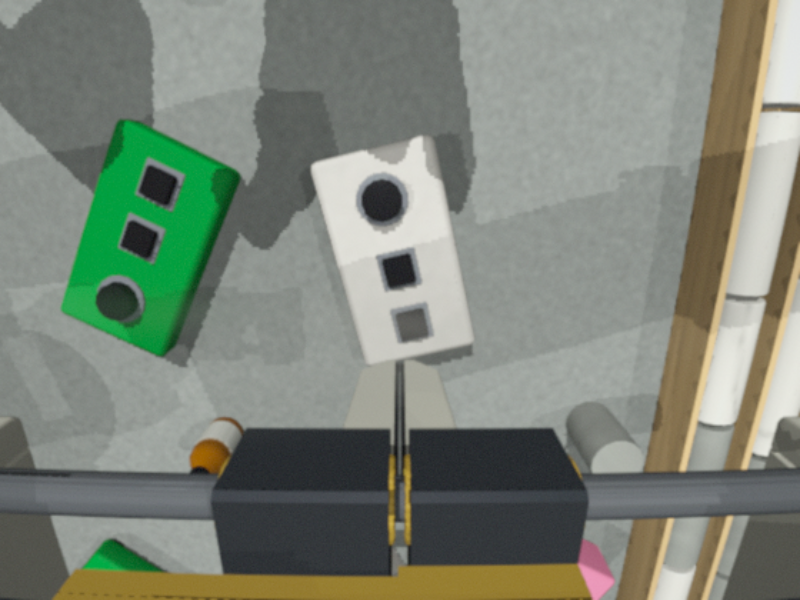

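Wrist views, shown at 800x600. Box: the white top has corners at about (297,277), (440,205) and (492,323), with the rib at (425,297) at the raised +x end, pointing image right and slightly up. Pad: release at (381,201), keys at (400,270) and (411,323). I'll turn these into positions and check them against the given sizes.

```bash
cat > m.py <<'E'
from h import *
np.set_printoptions(precision=4,suppress=True)
def blobs(im,x0,y0,x1,y1,th):
    g=cv2.cvtColor(im,cv2.COLOR_BGR2GRAY);m=np.zeros_like(g);m[y0:y1,x0:x1]=255
    k=cv2.bitwise_and(m,(g<th).astype(np.uint8)*255)
    cs=cv2.findContours(k,cv2.RETR_EXTERNAL,cv2.CHAIN_APPROX_NONE)[0]
    return [(cv2.minAreaRect(c),cv2.contourArea(c)) for c in cs if cv2.contourArea(c)>100]
b=cv2.imread("pics/w_box.png");c=np.load("pics/box.npy",allow_pickle=True).item()
cor=np.array([(297,277),(440,205),(492,323)])*.7
P=onplane(c,cor,.055);print("corners",P,"sizes",np.linalg.norm(P[1]-P[0]),np.linalg.norm(P[2]-P[1]))
d=P[1]-P[0];yaw=np.arctan2(d[1],d[0]);print("centre",(P[0]+P[2])/2,"yaw",yaw)
for r,a in blobs(b,240,185,312,243,80):print("paddle",r,a,onplane(c,cv2.boxPoints(r),.066),onplane(c,[r[0]],.066))
print("rib",onplane(c,[(425*.7,297*.7)],.078))
p=cv2.imread("pics/w_pad.png");c=np.load("pics/pad.npy",allow_pickle=True).item()
for r,a in blobs(p,235,110,310,245,90):
  for z in(.040,.046):print(r,a,z,onplane(c,[r[0]],z))
s=get_calibration("side");a=cv2.imread("pics/side.png")
for r,ar in blobs(a,265,175,308,212,70)+blobs(a,300,250,345,290,70):print("side",r,ar,onplane(s,[r[0]],.042),onplane(s,[r[0]],.066))
E
python3 m.py
```

```text
corners [[ 0.4263 -0.1639  0.055 ]
 [ 0.5357 -0.109   0.055 ]
 [ 0.5797 -0.2017  0.055 ]] sizes 0.12240651311474308 0.1026425679273233
centre [ 0.503  -0.1828  0.055 ] yaw 0.4655622700715119
paddle ((275.79998779296875, 213.40000915527344), (27.82804298400879, 56.920997619628906), 71.56504821777344) 884.5 [[ 0.4675 -0.1783  0.066 ]
 [ 0.5258 -0.1581  0.066 ]
 [ 0.536  -0.1878  0.066 ]
 [ 0.4764 -0.209   0.066 ]] [[ 0.5016 -0.183   0.066 ]]
rib [[ 0.5245 -0.1731  0.078 ]]
((278.8823547363281, 189.5294189453125), (21.3431339263916, 20.372989654541016), 75.96376037597656) 394.5 0.04 [[0.5596 0.1755 0.04  ]]
((278.8823547363281, 189.5294189453125), (21.3431339263916, 20.372989654541016), 75.96376037597656) 394.5 0.046 [[0.5596 0.177  0.046 ]]
((266.7353210449219, 140.44117736816406), (28.861740112304688, 27.891597747802734), 75.96376037597656) 631.5 0.04 [[0.5464 0.2311 0.04  ]]
((266.7353210449219, 140.44117736816406), (28.861740112304688, 27.891597747802734), 75.96376037597656) 631.5 0.046 [[0.5466 0.2316 0.046 ]]
side ((324.49761962890625, 268.93109130859375), (15.54710865020752, 27.48767852783203), 43.02506637573242) 318.0 [[ 0.5139 -0.168   0.042 ]] [[ 0.5019 -0.1897  0.066 ]]
```

The measurements agree. Release to key_a is 57.6 mm (58 expected), the box centre is (0.503,-0.183) from both corners and paddle, the yaw is about 0.44, and the rib is 24 mm out. The corner-to-corner sizes came out about 8 mm short because of the rounded corners. Pressing the on end now.

```bash
cat >> h.py <<'E'
C=np.array([.503,-.183]);BY=.44;AX=np.array([np.cos(BY),np.sin(BY)])
def press(xy,q,zt,ztop,N):
    move_ptp([*xy,ztop+.04],q);line_to([*xy,ztop+.012],vel=.1);pause(.2)
    f0=read_state()["ft_force"][2]
    hit=line_to([*xy,zt],vel=.025,contact_N=N);s=read_state()
    print("hit",hit,"tcp",s["tool_pos"],"dF",s["ft_force"][2]-f0,"t",s["clock"])
    pause(.15);s=read_state();print("hold",s["tool_pos"],s["ft_force"][2]-f0)
    line_to([*xy,ztop+.05],vel=.1)
def look(n):
    c=get_calibration("wrist");im=capture("wrist");np.save(f"pics/{n}.npy",c,allow_pickle=True);cv2.imwrite(f"pics/{n}.png",im)
E
python3 - <<'E'
from h import *
np.set_printoptions(precision=4,suppress=True)
press(C+.023*AX,down(BY-np.pi/2),.060,.078,10)
move_ptp([.505,-.16,.22],down(0));pause(.2);look("w_on")
cv2.imwrite("pics/w_on_big.png",cv2.resize(cv2.imread("pics/w_on.png")[130:280,180:380],(800,600),interpolation=cv2.INTER_CUBIC))
print(read_state()["clock"])
E
```

```text
hit False tcp [ 0.5239 -0.1732  0.0602] dF -1.0869879093730443 t 7.65
hold [ 0.5239 -0.1732  0.0601] -0.18268312511634166
9.925
```

View pics/w_on_big.png

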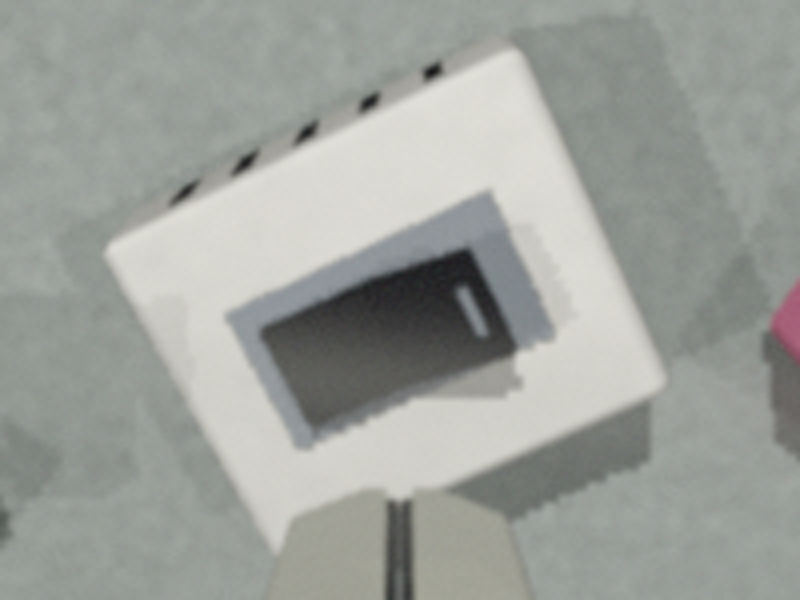

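The force barely changed, although the TCP went to 0.060 m. I'll compare the before and after images side by side, at the same camera pose.

```bash
python3 - <<'E'
from h import *
b=capture("side");cv2.imwrite("pics/side2.png",b);a=cv2.imread("pics/side.png")
q=lambda i,x,y,w,h:cv2.resize(i[y:y+h,x:x+w],(400,300),interpolation=cv2.INTER_CUBIC)
cv2.imwrite("pics/cmp.png",np.vstack([np.hstack([q(a,285,240,80,60),q(b,285,240,80,60)]),np.hstack([q(cv2.imread(f"pics/{n}.png"),220,165,100,75) for n in("w_box","w_on")])]))
print(np.load("pics/box.npy",allow_pickle=True).item()["eye"],np.load("pics/w_on.npy",allow_pickle=True).item()["eye"])
E
```

```text
[ 0.50582112 -0.07389357  0.40693418] [ 0.50522623 -0.07455111  0.40683297]
```

View pics/cmp.png

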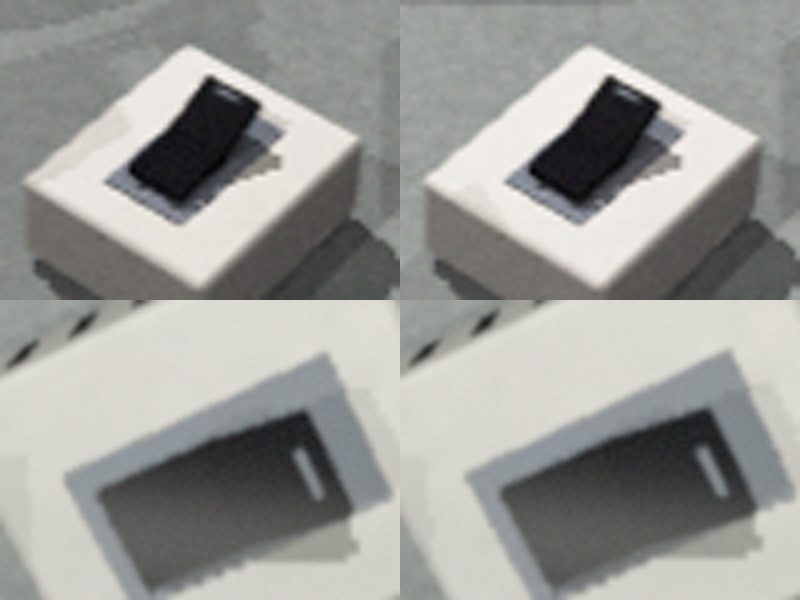

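The rocker is unchanged, so the tip missed. I'll check the hand-eye consistency by projecting the TCP into the wrist picture, where the tips show at about px (280,255), and the box into every view.

```bash
python3 - <<'E'
from h import *
np.set_printoptions(precision=4,suppress=True)
s=read_state();print(s["tool_pos"],s["finger_gap"],s["ee_rot"],s["joint_pos"])
T=s["tool_pos"]
for n in("wrist","side","scene"):
    c=get_calibration(n);print(n,"tcp px",project(c,[T]),"box",project(c,[[*C,.063],[*(C+.023*AX),.075]]))
a=cv2.imread("pics/side2.png");sc=capture("scene");w=capture("wrist")
def mk(i,n,P):
    for u,v in project(get_calibration(n),P):cv2.drawMarker(i,(int(u),int(v)),(0,0,255),cv2.MARKER_CROSS,8,1)
    return i
P=[T,[*(C+.023*AX),.075]]
k=lambda i,x,y:cv2.resize(i[y:y+150,x:x+200],(400,300),interpolation=cv2.INTER_CUBIC)
mk(a,"side",P);mk(sc,"scene",P);mk(w,"wrist",P)
cv2.imwrite("pics/tcp.png",np.vstack([np.hstack([k(a,240,150),k(sc,180,90)]),np.hstack([k(w,180,170),k(a,220,60)])]))
E
```

```text
[ 0.505  -0.16    0.2197] 0.0041592136835773225 [ 0.7073  0.7069 -0.0001 -0.0002] [-0.355  -0.208   1.7169 -0.      1.633  -0.3546]
wrist tcp px [[279.4038 252.3391]] box [[277.7296 211.8688]
 [297.3741 206.4085]]
side tcp px [[322.214  209.7758]] box [[323.5904 267.9063]
 [329.7061 259.1916]]
scene tcp px [[262.493  146.1815]] box [[260.5539 177.7587]
 [256.6521 178.1004]]
```

View pics/tcp.png

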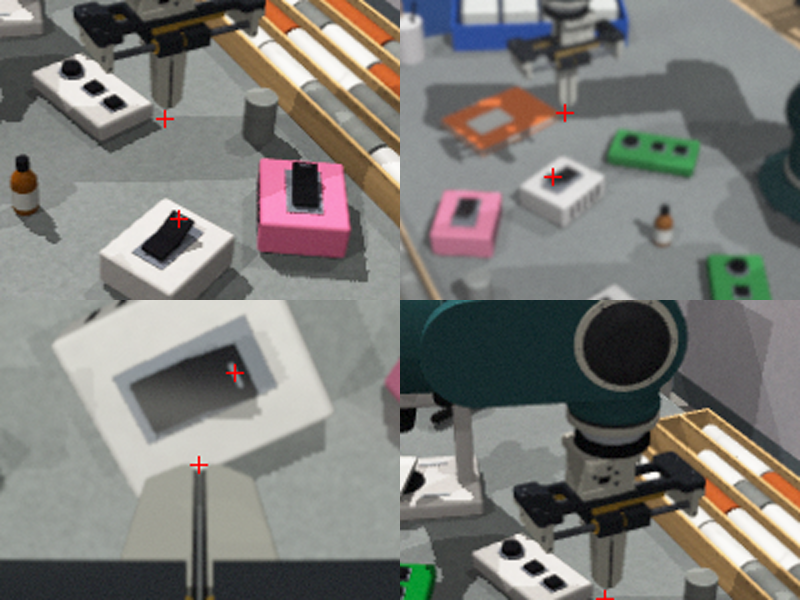

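In both fixed views the real tips sit several pixels above the projected TCP (side tip (325,203) against (322,210), scene tip (263.5,141.5) against (262.5,146)), while the box marker lands on the rib everywhere. So the tips are physically off the reported TCP. I'll triangulate them and press again, guarded by force.

```bash
python3 - <<'E'
from h import *
np.set_printoptions(precision=4,suppress=True)
A=np.zeros((3,3));b=np.zeros(3)
for n,px in(("side",(325,203)),("scene",(263.5,141.5))):
    c=get_calibration(n);d=rays(c,[px])[0];d/=np.linalg.norm(d);M=np.eye(3)-np.outer(d,d);A+=M;b+=M@c["eye"]
X=np.linalg.solve(A,b);T=read_state()["tool_pos"];print("tip",X,"tip-tcp",X-T)
for n in("side","scene"):print(project(get_calibration(n),[X]))
# where would first contact be: guarded descent on the raised end
xy=C+.023*AX
move_ptp([*xy,.10],down(BY-np.pi/2));line_to([*xy,.066],vel=.1);pause(.2)
f0=read_state()["ft_force"];z=.066;t=[]
while z>.036:
    z-=.002
    line_to([*xy,z],vel=.03);s=read_state();df=s["ft_force"]-f0;t.append((round(s["tool_pos"][2],4),*np.round(df,1)))
    if df[2]>7:break
for r in t:print(*r)
b=capture("side");cv2.imwrite("pics/side3.png",b)
cv2.imwrite("pics/s3.png",cv2.resize(b[220:310,270:390],(800,600),interpolation=cv2.INTER_CUBIC))
line_to([*xy,.12],vel=.12);print(read_state()["clock"])
b=capture("side")
cv2.imwrite("pics/s3.png",np.hstack([cv2.resize(i[225:305,280:370],(400,356),interpolation=cv2.INTER_CUBIC) for i in(cv2.imread("pics/side3.png"),b)]))
E
```

```text
tip [ 0.5054 -0.1611  0.2389] tip-tcp [ 0.0004 -0.0011  0.019 ]
[[322.9245 203.0066]]
[[262.2102 141.4395]]
0.064 0.3 0.5 -1.3
0.0618 -0.1 0.4 -0.1
0.0598 -0.3 -0.3 -0.9
0.0579 0.3 -0.4 -0.7
0.056 -0.2 -0.4 -1.1
0.0539 1.2 0.3 -0.2
0.0518 -0.3 0.6 -0.7
0.0498 -0.2 0.2 0.2
0.0478 0.5 0.3 -1.9
0.0458 -0.2 -0.1 -1.2
0.0439 -0.7 1.3 -1.1
0.0428 -3.2 1.8 9.6
15.6583
```

View pics/s3.png

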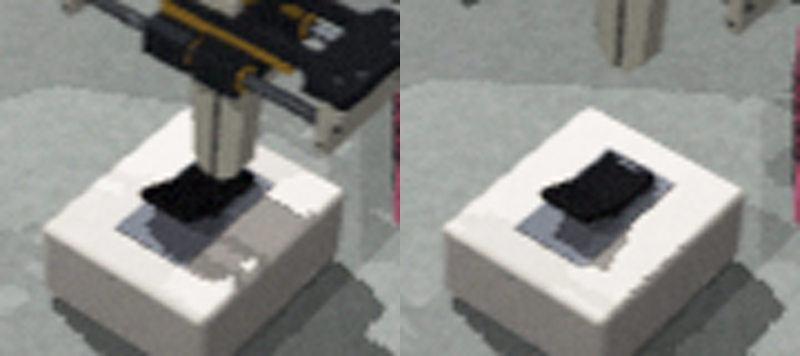

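The side view shows the pressed +x end now level with the bezel and the -x end raised, so the lamp is on. It stopped hard at 9.6 N. The tips really sit about 19 to 20 mm behind the reported TCP. Next is the release, stepping with force feedback.

```bash
python3 - <<'E'
from h import *
np.set_printoptions(precision=4,suppress=True)
xy=np.array([.5466,.2316]);q=down(0)
line_to([*C,.16],vel=.25);move_ptp([*xy,.10],q);line_to([*xy,.034],vel=.1);pause(.2)
f0=read_state()["ft_force"];z=.034;t=[]
while z>.010:
    z-=.001
    line_to([*xy,z],vel=.03);s=read_state();df=s["ft_force"]-f0;t.append((round(s["tool_pos"][2],4),*np.round(df,1)))
    if df[2]>11:break
for r in t:print(*r)
pause(.1);b=capture("side");line_to([*xy,.06],vel=.1);line_to([*xy,.13],vel=.25)
a=capture("side");print(read_state()["clock"])
cv2.imwrite("pics/s4.png",np.hstack([cv2.resize(i[160:230,235:325],(400,311),interpolation=cv2.INTER_CUBIC) for i in(b,a)]))
E
```

```text
0.033 -0.0 -1.1 1.6
0.0319 -0.2 0.1 1.4
0.0309 0.0 0.2 1.1
0.0299 -0.6 0.0 1.1
0.0289 0.2 -0.1 0.4
0.0279 0.3 -1.0 0.8
0.0269 1.2 1.1 0.9
0.0259 0.4 -0.3 1.5
0.0249 0.7 -0.3 1.8
0.024 0.7 -0.3 0.3
0.0231 -0.2 0.3 3.6
0.0221 0.0 -0.4 3.6
0.021 0.2 0.8 3.1
0.02 -0.0 -0.1 3.8
0.019 1.7 -0.2 4.0
0.0181 0.2 0.5 5.7
0.0177 -1.9 -1.3 13.3
24.0667
```

View pics/s4.png

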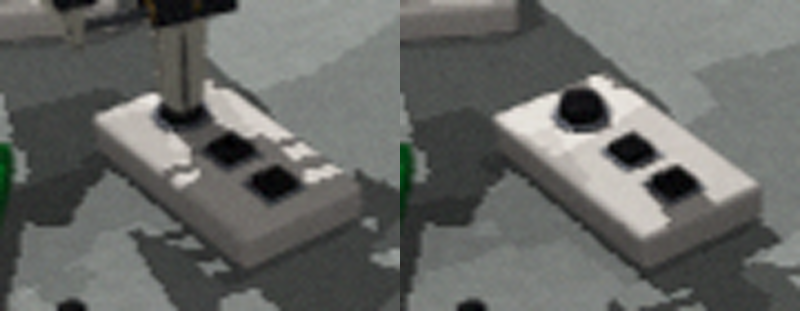

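The spring force ramped over about 6 mm and then hit a hard stop at 13 N, and the button has sprung back out. The keys and pad didn't move. Now the off end.

```bash
python3 - <<'E'
from h import *
np.set_printoptions(precision=4,suppress=True)
xy=C-.023*AX
line_to([.53,.1,.16],vel=.25);move_ptp([*xy,.11],down(BY-np.pi/2));line_to([*xy,.064],vel=.1);pause(.2)
f0=read_state()["ft_force"];z=.064;t=[]
while z>.036:
    z-=.002
    line_to([*xy,z],vel=.03);s=read_state();df=s["ft_force"]-f0;t.append((round(s["tool_pos"][2],4),*np.round(df,1)))
    if df[2]>7:break
for r in t:print(*r)
line_to([*xy,.12],vel=.12);line_to([.56,-.05,.25],vel=.25);pause(.3)
a=capture("side");s=read_state();print(s["clock"],s["ft_force"])
o=cv2.imread("pics/side.png")
cv2.imwrite("pics/fin.png",np.hstack([cv2.resize(i[150:310,190:390],(400,320),interpolation=cv2.INTER_CUBIC) for i in(o,a)]))
E
```

```text
0.062 0.6 0.2 0.9
0.0598 0.2 -0.3 0.3
0.0579 1.2 1.6 -0.1
0.0559 0.2 0.7 0.9
0.0538 -0.3 -0.5 0.8
0.0518 0.6 0.5 0.1
0.0498 0.3 -0.0 0.7
0.0478 0.9 -0.6 1.3
0.0458 -0.2 0.8 0.2
0.0439 0.5 -0.3 1.2
0.043 -5.2 3.0 14.1
31.6 [ 0.5603 -0.4344  0.1415]
```

View pics/fin.png

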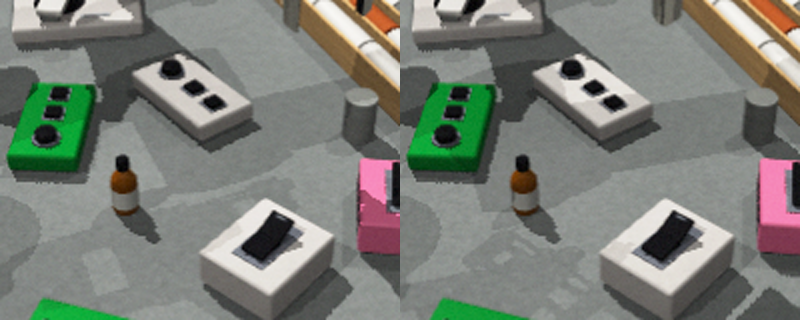

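The rocker is back in its starting position with the +x end raised. Side by side, nothing has moved, and the arm is clear. Handing in.

```bash
python3 -c "
from workcell import *
finish_job()"
```

```text
the job is handed in; nothing more can be done
```

I switched the lamp on, pressed the release fully in and let it spring back, then switched the lamp off. The job is handed in at about 31.6 s of the 48 s limit; the hand-in gives no verdict.

- **First try missed:** The first descent on the rocker touched nothing. The shut fingertips are about 19 mm behind the reported TCP, which disagrees with the description. I measured this from the side and scene pictures and then used force-guided presses.
- **Lamp on:** The press ended at a hard stop with about 10 N. The side picture showed the +x end level and the -x end raised.
- **Release:** The force rose along the spring over about 6 mm, then hit a hard stop at 13 N. A picture afterwards showed the button out again and the keys untouched.
- **Lamp off:** The press ended at a hard stop with 14 N. The last side picture shows the rocker as it was at the start.
- **Last checks:** Before and after side pictures show no visible movement of the lamp box, camera pad, bottle or core piece. The notebook was outside that comparison. The arm is clear, with tool force under 1 N.
- **Measurement mismatch:** My box corners came out about 8 mm short of the given size, which I put down to rounded edges.

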